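# Unstack the pile on the phone-repair bench

### The arm

A 6-joint arm with a two-finger parallel gripper is mounted at the origin on the work surface. World frame = base frame: x ahead of the robot, y to its left, z up, the work surface at z = 0. Lengths are in mm, angles in rad, forces in N, time in s.
With the tool pointing down it reaches from about 350 to 875 mm from the base axis. Payload 4.2 kg.
Tool frame: the origin (TCP) lies midway between the tips of the shut fingers; the grasp point (between the pads) lies 19 mm behind it; y points along the fingers, x is the direction in which the jaws open and shut, and the axes are right-handed (so a half turn about y gives the same grasp; the last joint's range is limited). The gripper opens to 85 mm and grips with 20 to 120 N. Pads are 22 mm wide; open, the fingers measure 114 mm over their backs; the gripper's body (76 mm by 85 mm) begins 54 mm behind the grasp point. The pads swing forward as they close: fully open they stand 13 mm farther back than shut.
Start: joints at [1.385, 0.385, 0.008, 0, -1.194, -0.259], TCP at [268.89, 564.179, 194.812] pointing down, gripper open.
Joint ranges: [-3.14, 3.14], [-1.21, 2.06], [-1.07, 1.41], [-3.16, 2.05], [-2.99, -0.16], [-3.1, 3.1]. Speed limits (rad/s): [2.79, 2.79, 3.14, 3.14, 3.14, 3.14].

### API

Orientations are given as a unit quaternion [x, y, z, w].
In Python, from bench import read_state, get_image, job_done gives the robot as it stands.
- The arm moves only by the tool play_rows, never from a script. Its argument "series" is a list of rows, each a list of 7 numbers: the shift along the tool's x, y, z in m, then the turn, a rotation vector about the tool's x, y, z in rad, then the finger opening in m, from 0 to 0.0854. In form: [[x, y, z, wx, wy, wz, claw], ...]. A call has 1 to 10 rows; each row shifts and turns the pose as measured when the row begins, along the tool's axes as they then stand; what a row does not reach is not made up. A row lasts 1/10 s, in which the tool goes at most 50 mm and 8.59 degrees, less where a joint would pass 70% of its speed; a pose out of reach is approached as far as the arm can. A call with a gripper value outside its range is refused whole. The fingers move at their own pace and stop on an object; the grip force is fixed at half the most. Time passes only in rows, so rows that do not move let the fingers close. It gives the time, the measured TCP pose, the force and the opening at its end, in the units of the state.
- read_state(): the state, without advancing time (a new reading comes with each control period).
- get_image(name): name is "scene" or "top"; returns a dict with "color" (384x512x3 uint8, red, green, blue), "intrinsics" (3x3 intrinsics, pixels), "origin" and "orientation" of the camera in the world. Camera axes: x right, y down, z forward; pixel columns grow to the right and rows downward; lengths in mm; the calibration is good to about 2 mm. A picture is of the moment at which its call begins. There is no depth.
- job_done(): hands the job in, once; it reports no verdict.
The state is a dict: "clock": time; "joints": joint angles; "joint_vel": joint speeds; "joint_efforts": joint torques, N m; "position": TCP position; "ee_rot": TCP orientation; "contact_force": force on the tool from outside, world axes, zero at the start; "wrist_torque": the same for the moment, N m; "gripper_width": finger opening in mm.
Only numpy, scipy, OpenCV 4.12 (cv2) and the standard library are available. Lean on these libraries where they do the work, as an engineer would, in place of code of your own. Each camera call takes 0.05 s, during which the arm holds its last target. There are 200 camera calls.

### The job

Take the pile on the repair bench apart and put each thing in its own place: the flux tin in the round dish, the solder reel over the pin of the spindle stand, the square parts box in the square tray and the long bit case in the long tray, each lying flat on the floor of its place, the same way up as it was. Set things down rather than dropping them, and leave the handset and the tip cleaner where they are.

Things in the scene. Friction and masses are not known exactly. Their poses are not given: they have to be found in the camera images.
- flux_tin: small round aluminium tin, 46 mm diameter, 26 mm high, about 70 g; on top of the pile at the start, standing on the solder reel. Origin at the centre of its underside, z up.
- solder_reel: reel of solder lying flat, 60 mm diameter, 32 mm high, about 250 g, black plastic rims and a full grey metal winding flush with them (a plain round outside), with a round hole of 28 mm diameter through its middle from top to bottom; third from the bottom, between parts box and tin. Origin at the centre of its underside, z up along the hole.
- parts_box: closed white plastic box, square, 54 x 54 mm, 30 mm high, about 90 g; stands on the bit case. Origin at the centre of its underside, x and y along its sides, z up.
- bit_case: closed black plastic case, 112 mm long (its x) by 58 mm wide (its y), 32 mm high, about 200 g; the bottom of the pile, on the bench. Origin at the centre of its underside, z up. The four things are piled nearly centred, up to 3 mm off along each axis from one to the next; the pile is 120 mm high and nothing is fastened.
- round_dish: fixed shallow round aluminium dish for the flux tin, 84 mm outside and 76 mm inside diameter; floor 4 mm above the bench, rim 10 mm above the bench. Origin at the centre of its underside, on the bench.
- spindle_stand: fixed dark steel disc of 84 mm diameter, its flat top 6 mm above the bench, with an upright steel pin of 8 mm diameter in the middle that rises 24 mm above the disc; for the solder reel, which goes over the pin and lies on the disc. Origin at the centre of its underside, on the bench.
- square_tray: fixed shallow grey plastic tray for the parts box, square, 88 mm outside and 80 mm inside; floor 4 mm above the bench, lip 10 mm above the bench. Origin at the centre of its underside, on the bench, x and y along its sides.
- long_tray: fixed shallow grey plastic tray for the bit case, 150 x 94 mm outside and 142 x 86 mm inside (long side along its x); floor 4 mm above the bench, lip 10 mm above the bench. Origin at the centre of its underside, on the bench. The dish, the stand, both trays and the pile swap places from start to start.
- handset: bystander: black phone lying face up, 148 mm (its x) by 72 mm (its y), 9 mm thick, loose. Origin at the centre of its underside. Not to be shifted.
- tip_cleaner: bystander: round grey pot, 60 mm diameter, 46 mm high, with a brass-wool dome that reaches 56 mm, loose. Origin at the centre of its underside. Not to be shifted.

How it is judged (in metres and radians):
At the end, for the whole second after the job is handed in: Tin in the dish (within 17 mm of its centre), reel over the pin (13 mm), box in the square tray (19 mm), case in the long tray (22 mm); each lies flat on the floor of its place (2.5 mm, 0.06 rad), upright as before, and at rest (horizontal distance between flux_tin and round_dish below 0.017 m and z of flux_tin in the frame of round_dish below 0.0065 m and angle between each of flux_tin, solder_reel, parts_box, bit_case's own z axis and vertical below 0.06 rad and linear speed of each of flux_tin, solder_reel, parts_box, bit_case below 0.01 m/s and angular speed of each of flux_tin, solder_reel, parts_box, bit_case below 0.1 rad/s and horizontal distance between solder_reel and spindle_stand below 0.013 m and z of solder_reel in the frame of spindle_stand below 0.0085 m and horizontal distance between parts_box and square_tray below 0.019 m and z of parts_box in the frame of square_tray below 0.0065 m and horizontal distance between bit_case and long_tray below 0.022 m and z of bit_case in the frame of long_tray below 0.0065 m); the robot touches nothing.
It fails at once if the handset is shifted by more than 15 mm (distance of handset from where it was at the start of the episode above 0.015 m).
It fails at once if the tip cleaner is shifted by more than 15 mm (distance of tip_cleaner from where it was at the start of the episode above 0.015 m).
It fails at once if a thing of the pile is dropped or thrown (moves faster than 0.8 m/s with no finger on it) ((linear speed of flux_tin above 0.8 m/s and contact force between the fingers and flux_tin below 0.02 N) or (linear speed of solder_reel above 0.8 m/s and contact force between the fingers and solder_reel below 0.02 N) or (linear speed of parts_box above 0.8 m/s and contact force between the fingers and parts_box below 0.02 N) or (linear speed of bit_case above 0.8 m/s and contact force between the fingers and bit_case below 0.02 N)).
It also fails if it takes over 118 s, if anything falls off the work surface, if the arm or the gripper's body presses on something with over 40 N, if the wrist force passes 120 N, or if a joint passes its speed limit or range.

## Working session

There is one attempt and no reset: what is moved stays moved. The work goes in short steps, Python scripts to look and compute and a tool call to move; the robot and the scene stay as the last step left them, time stands still between calls to the robot, and variables do not carry over. Pictures are saved under pics/ and viewed, about 12 in all and at most 16, crops included, and the job is handed in when it is done.

Besides the shell and the picture viewer there is one more tool, called after "Emit:" by a JSON object that holds its "api" and its "payload". play_rows: Moves the arm, as the interface text tells. Its arguments: {"type":"object","properties":{"series":{"type":"array","items":{"type":"array","items":{"type":"number"}}}},"required":["series"]}

```bash
mkdir -p pics; ls
python3 - <<'E'
from bench import *
import cv2
s=read_state();print(s)
for n in("scene","top"):
    g=get_image(n);cv2.imwrite(f"pics/{n}0.png",g["color"][:,:,::-1]);print(n,g["intrinsics"],g["origin"],g["orientation"])
E
```

```text
pics
{'clock': 0.0, 'joints': array([ 1.38459988e+00,  3.85580439e-01,  6.61236390e-03, -4.97104272e-04,
       -1.19399753e+00, -2.58607930e-01]), 'joint_vel': array([ 0.00022059, -0.00039206,  0.00021304,  0.00113224, -0.00033735,
       -0.00037792]), 'joint_efforts': array([-6.90400229e-04, -3.92287910e+01,  1.88408464e+01,  4.18634221e+00,
       -4.63429664e-03,  9.51641965e-07]), 'position': array([268.62134633, 563.58837305, 193.70227052]), 'ee_rot': array([ 0.37798544, -0.59755574,  0.59845642, -0.37670155]), 'contact_force': array([-0.45595884,  0.60632136, -0.42609261]), 'wrist_torque': array([-0.01605184,  0.0060294 ,  0.04421984]), 'gripper_width': 85.47668756009014}
scene [[421.43902273   0.         256.2131514 ]
 [  0.         421.43902273 193.15979272]
 [  0.           0.           1.        ]] [1118.56217148 -549.40376277  905.23320585] [ 0.85512231  0.35585339 -0.14871775 -0.34643503]
top [[449.13438808   0.         252.03024891]
 [  0.         449.13438808 194.16845171]
 [  0.           0.           1.        ]] [ 397.25515848  -20.9288444  1421.2082018 ] [-0.70128514  0.71014727 -0.04026925  0.04762763]
```

```bash
cat > h.py <<'E'
import numpy as np, cv2
from bench import *
from scipy.spatial.transform import Rotation as R
def world(g,u,v,z):
    d=R.from_quat(g["orientation"]).as_matrix()@np.linalg.inv(g["intrinsics"])@np.array([u,v,1.]);o=np.array(g["origin"])
    return o+d*(z-o[2])/d[2]
def pix(g,p):
    c=R.from_quat(g["orientation"]).as_matrix().T@(np.array(p,float)-g["origin"]);q=g["intrinsics"]@c;return q[:2]/q[2]
def delta(p,yaw=None,base=None):
    "shift to TCP position p (mm) in tool axes, m"
    s=read_state();r=R.from_quat(s["ee_rot"]);print("tool axes in world\n",r.as_matrix().round(3))
    return (r.inv().apply(np.array(p)-s["position"])/1000).round(4)
E
python3 - <<'E'
import cv2
for n in("scene0","top0"):
    i=cv2.imread(f"pics/{n}.png");cv2.imwrite(f"pics/{n}b.png",cv2.resize(i,(800,600),interpolation=cv2.INTER_CUBIC))
E
```

```text
(no output)
```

View pics/top0b.png

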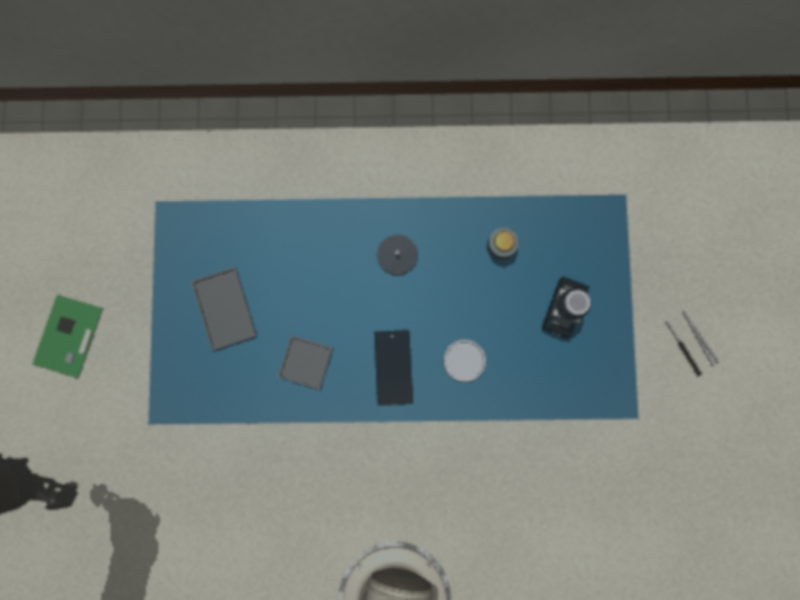

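View pics/scene0b.png

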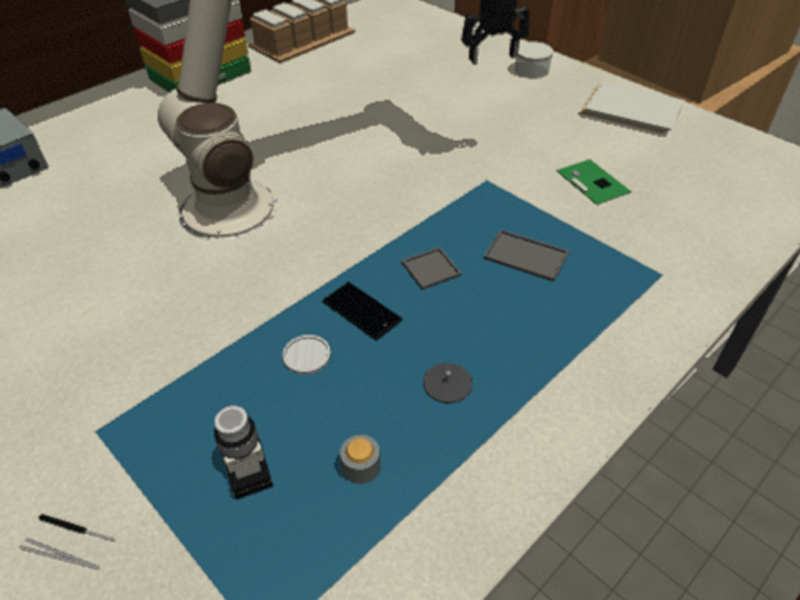

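Top view (800x600): dish (465,361), stand (397,255), square tray (306,363), long tray (225,309), pile around (566,308), tin top (577,302), handset (393,367), cleaner (503,242). Next I'll take enlarged crops.

Run:
```python
import cv2,numpy as np
i=cv2.imread("pics/top0.png");j=cv2.imread("pics/scene0.png")
c=lambda im,x,y,w,h,k:cv2.resize(np.clip(im[y:y+h,x:x+w]*1.6,0,255).astype(np.uint8),None,fx=k,fy=k,interpolation=cv2.INTER_CUBIC)
a=c(i,340,170,50,50,8);b=c(j,125,250,60,75,8)
o=np.zeros((600,800,3),np.uint8);o[:400,:400]=c(i,338,170,50,50,8);o[:600,410:800]=cv2.resize(c(j,130,252,52,80,7.5),(390,600))
cv2.imwrite("pics/pile.png",o)
cv2.imwrite("pics/trays.png",c(i,118,150,160,110,5))
```

```text
(no output)
```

View pics/pile.png

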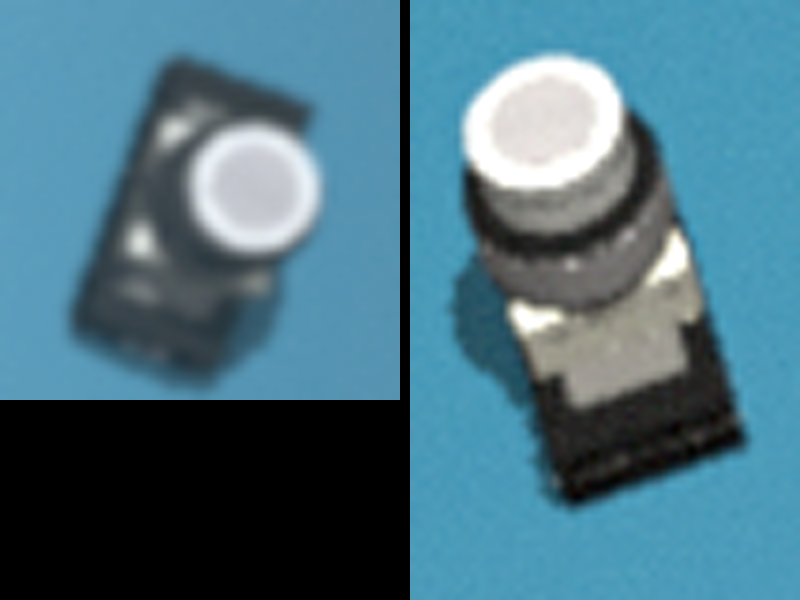

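View pics/trays.png

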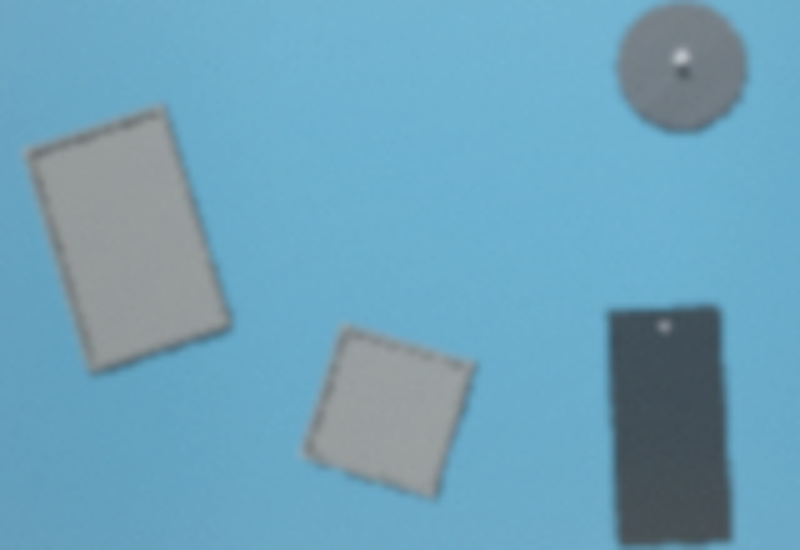

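Pile crop: tin top centre at (255,189) in the top part and (543,122) in the scene part. The case's top corners are near (178,57), (312,107), (75,325) and (210,380). Tray crop: long tray corners (28,152), (165,105), (231,325), (93,373); square tray corners (345,326), (475,365), (437,497), (304,455); stand (682,67).

```bash
cat > m.py <<'E'
from h import *
from scipy.optimize import least_squares
g=get_image("top");s=get_image("scene")
C=lambda p,k,ox,oy:((np.array(p)+.5)/k-.5+[ox,oy])
W=lambda p,z:world(g,*p,z)[:2]
for n,c in(("long",[(28,152),(165,105),(231,325),(93,373)]),("square",[(345,326),(475,365),(437,497),(304,455)])):
    w=np.array([W(C(p,5,118,150),10) for p in c]);e=w[[1,2,3,0]]-w
    print(n,w.mean(0).round(1),np.linalg.norm(e,axis=1).round(0),np.degrees(np.arctan2(e[:,1],e[:,0])).round(1))
print("stand",W(C((682,67),5,118,150),6),"dish",W(C((465,361),1.5625,0,0),10),"cleaner",W(C((503,242),1.5625,0,0),50))
print("tin top",W(C((255,189),8,338,170),120),"scene",world(s,*C((133,122),7.5,130,252),120)[:2])
w=np.array([W(C(p,8,338,170),25) for p in[(178,57),(312,107),(210,380),(75,325)]]);e=w[[1,2,3,0]]-w
print("case",w.mean(0),np.linalg.norm(e,axis=1).round(0),np.degrees(np.arctan2(e[:,1],e[:,0])).round(1))
# scene: bottom front edge of the case
q=[world(s,*C(p,7.5,130,252),z)[:2] for p,z in[((570-410,505),0),((745-410,440),0)]];print("case end corners",q, np.degrees(np.arctan2(*(q[1]-q[0])[::-1])))
print(read_state()["position"],R.from_quat(read_state()["ee_rot"]).as_matrix().round(3))
E
python3 m.py
```

```text
long [568.7 337.4] [ 92. 148.  92. 148.] [ -71.5 -162.7  108.6   17.4]
square [457.5 171.1] [86. 86. 88. 85.] [-107.3  163.8   72.   -17.4]
stand [674.82392927 -14.7295797 ] dish [ 456.13854534 -148.01140461] cleaner [ 689.44040966 -225.6046171 ]
tin top [ 558.38062058 -350.25674315] scene [ 562.65771685 -349.72893143]
case [ 559.6035249  -350.04732709] [ 55. 115.  56. 114.] [-111.7  157.4   66.8  -22.9]
case end corners [array([ 602.58402091, -394.65892367]), array([ 623.07488775, -342.62827932])] 68.50433661191053
[268.73656305 563.83419443 194.13791353] [[-0.43  -0.001  0.903]
 [-0.903 -0.001 -0.43 ]
 [ 0.001 -1.     0.   ]]
```

Emit:
{"api": "play_rows", "payload": {"series": [[0.027,0,0.034,0,0,0,0.085],[0.027,0,0.034,0,0,0,0.085],[0.027,0,0.034,0,0,0,0.085],[0.027,0,0.034,0,0,0,0.085],[0.027,0,0.034,0,0,0,0.085],[0.027,0,0.034,0,0,0,0.085],[0.027,0,0.034,0,0,0,0.085],[0.027,0,0.034,0,0,0,0.085],[0.027,0,0.034,0,0,0,0.085],[0.027,0,0.034,0,0,0,0.085]]}}

```text
clock: 1.2
position: [463.5, 163.8, 192.4]
ee_rot: [0.381, -0.595, 0.597, -0.38]
contact_force: [0.9, -0.3, 0.0]
gripper_width: 85.2
```

Emit:
{"api": "play_rows", "payload": {"series": [[0.039,0,0.0285,0,-0.006,0,0.085],[0.039,0,0.0285,0,-0.006,0,0.085],[0.039,0,0.0285,0,-0.006,0,0.085],[0.039,0,0.0285,0,-0.006,0,0.085],[0.039,0,0.0285,0,-0.006,0,0.085],[0.039,0,0.0285,0,-0.006,0,0.085],[0.039,0,0.0285,0,-0.006,0,0.085],[0.039,0,0.0285,0,-0.006,0,0.085],[0.037,0,0.027,0,-0.006,0,0.085],[0.02,0,0.015,0,-0.006,0,0.085]]}}

```text
clock: 2.2
position: [566.7, -301.2, 192.9]
ee_rot: [0.399, -0.583, 0.585, -0.398]
contact_force: [-0.3, -0.0, -0.1]
gripper_width: 85.0
```

Run:
```python
from h import *
print(read_state()["position"],read_state()["joints"].round(2),delta([560,-350,150]))
```

```text
tool axes in world
 [[-0.364  0.001  0.931]
 [-0.931 -0.002 -0.364]
 [ 0.001 -1.     0.001]]
[ 566.66874649 -301.15535072  192.92829879] [-0.24  0.41  0.05  0.   -1.2   1.43] [0.0479 0.043  0.0115]
```

Emit:
{"api": "play_rows", "payload": {"series": [[0.024,0,0.006,0,0,0,0.085],[0.024,0.02,0.0055,0,0,0,0.085],[0,0.02,0,0,0,0,0.085],[0,0,0,0,0,0,0.085]]}}

```text
clock: 2.6
position: [559.2, -357.2, 149.5]
ee_rot: [0.397, -0.585, 0.586, -0.396]
contact_force: [0.2, 0.0, 0.0]
gripper_width: 85.4
```

```bash
cat > look.py <<'E'
from h import *
import sys
n=sys.argv[1];x,y=map(int,sys.argv[2:4])
o=[]
for c,p in(("scene",(560,-350,60)),("top",(560,-350,60))):
    g=get_image(c)
    if len(sys.argv)>4: p=tuple(map(float,sys.argv[4:7]))
    u,v=pix(g,p).round().astype(int); u-=x//2;v-=y//2;u=max(u,0);v=max(v,0);u=min(u,512-x);v=min(v,384-y)
    im=np.clip(g["color"][v:v+y,u:u+x,::-1]*1.5,0,255).astype(np.uint8)
    k=398/x;o.append(cv2.resize(im,None,fx=k,fy=k,interpolation=cv2.INTER_CUBIC));print(c,"off",u,v,"k",k)
cv2.imwrite(f"pics/{n}.png",np.hstack(o))
s=read_state();print(s["clock"],s["position"],s["gripper_width"])
E
python3 look.py a1 80 110; python3 -c "
from h import *
print(delta([560,-350,101]))"
```

```text
scene off 112 227 k 4.975
top off 324 140 k 4.975
2.7 [ 561.00375877 -357.46988748  152.74495334] 84.96481494853346
tool axes in world
 [[-0.369  0.004  0.929]
 [-0.929 -0.005 -0.369]
 [ 0.003 -1.     0.005]]
[-0.0067  0.0517 -0.0039]
```

View pics/a1.png

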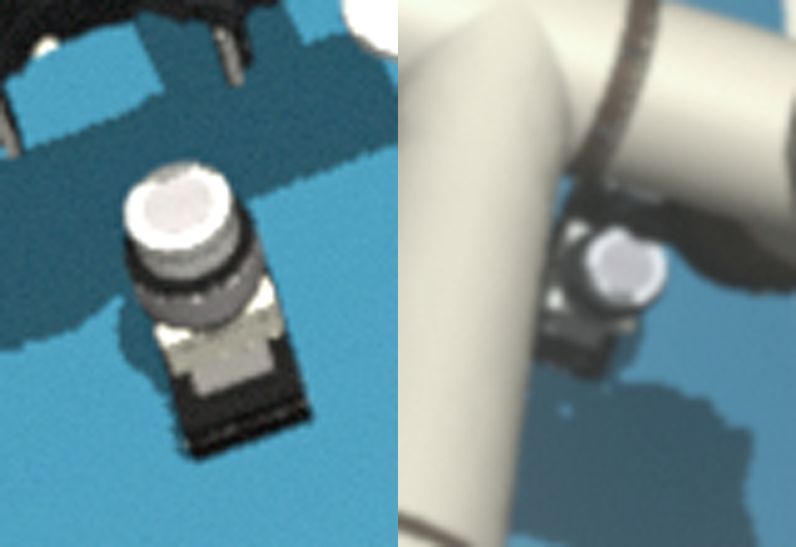

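The fingertips show at (10,150) and (235,80) in the scene half, and the tin top at (180,200). I'll check whether that agrees with the stated TCP.

Run:
```python
from h import *
g=get_image("scene")
for z in(140,153,166,190):
  for d in(-46,0,46): print(z,d,((pix(g,[561-.37*d,-357-.93*d,z])-[112,227])*4.975).round())
print("tin",((pix(g,[560,-350,120])-[112,227])*4.975).round())
s=read_state();print(s["position"],s["joints"].round(3))
```

```text
140 -46 [254. 151.]
140 0 [151. 185.]
140 46 [ 45. 220.]
153 -46 [249. 133.]
153 0 [145. 167.]
153 46 [ 38. 202.]
166 -46 [244. 116.]
166 0 [139. 150.]
166 46 [ 31. 185.]
190 -46 [234.  82.]
190 0 [127. 116.]
190 46 [ 17. 152.]
tin [172. 200.]
[ 561.6907992  -357.35250436  153.81174642] [-0.322  0.477  0.05   0.004 -1.136  1.515]
```

Run:
```python
from h import *
o=[]
P=np.array(read_state()["position"]);M=R.from_quat(read_state()["ee_rot"]).as_matrix()
for c in("scene","top"):
    g=get_image(c);im=np.ascontiguousarray(np.clip(g["color"][:,:,::-1]*1.5,0,255).astype(np.uint8))
    u,v=pix(g,P).round().astype(int);u=max(u-66,0);v=max(v-90,0);u=min(u,512-133);v=min(v,384-180)
    t=cv2.resize(im[v:v+180,u:u+133],None,fx=3,fy=3,interpolation=cv2.INTER_CUBIC)
    for k,col in((0,(0,0,255)),(-73,(0,255,0)),(-150,(0,255,255))):
      for d in(-40,40):
        q=((pix(g,P+M@[d,k,0])-[u,v])*3).astype(int);cv2.circle(t,tuple(int(a) for a in q),3,col,-1)
    o.append(t);print(u,v)
cv2.imwrite("pics/a2.png",np.hstack(o))
```

```text
75 171
309 100
```

View pics/a2.png

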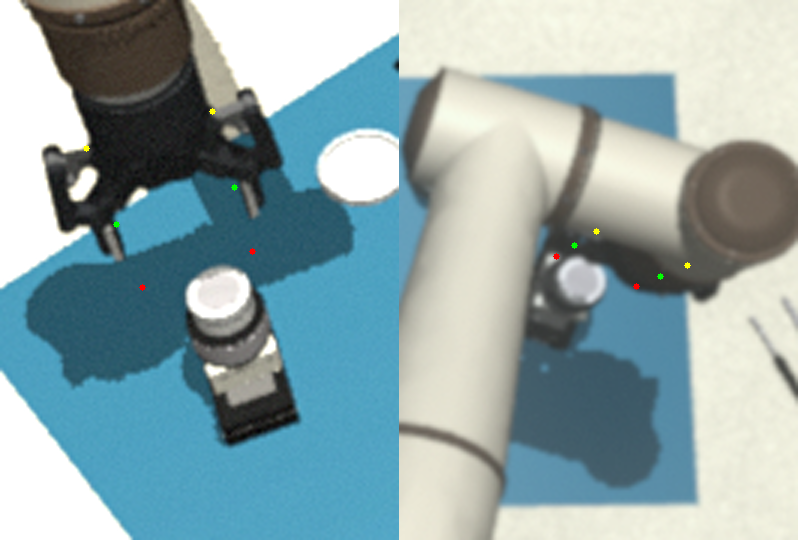

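Scene half: fingertips at (120,262) and (257,215), knuckle bottom at (60,215). Top half: knuckle at (705,292). The tips sit about 20 px above where the projected TCP predicts, so I'll triangulate.

Run:
```python
from h import *
s=get_image("scene");t=get_image("top")
def tri(a,b):
    A=[];B=[]
    for g,p in((s,a),(t,b)):
        o=np.array(g["origin"]);d=world(g,*p,0)-o;d/=np.linalg.norm(d);N=np.eye(3)-np.outer(d,d);A.append(N);B.append(N@o)
    x=np.linalg.lstsq(np.vstack(A),np.hstack(B),rcond=None)[0];return x,[ (pix(g,x)-p).round(1) for g,p in((s,a),(t,b))]
S=lambda u,v:(u/3+75,v/3+171);T=lambda u,v:((u-399)/3+309,v/3+100)
P=np.array(read_state()["position"]);M=R.from_quat(read_state()["ee_rot"]).as_matrix()
for a,b in((S(60,215),T(705,292)),(S(55,200),T(708,292)),(S(220,295),T(581,282))):
    x,e=tri(a,b);print(x.round(),e,(M.T@(x-P)).round())
for u,v in((120,262),(257,215)):
  for z in (153,166,175,185): x=world(s,*S(u,v),z);print(z,(M.T@(x-P)).round())
```

```text
[ 531. -423.  249.] [array([-1.2,  0.1]), array([-0.8, -0.4])] [ 73. -95.  -4.]
[ 529. -422.  262.] [array([-1.1,  0.1]), array([-0.7, -0.3])] [  73. -108.   -6.]
[ 559. -350.  110.] [array([-1.5,  0.2]), array([-1. , -0.5])] [-5. 44. -6.]
153 [ 51.   1. -30.]
166 [ 50. -12. -19.]
175 [ 49. -21. -11.]
185 [ 48. -31.  -3.]
153 [-50.   1. -32.]
166 [-50. -12. -21.]
175 [-50. -21. -14.]
185 [-49. -31.  -5.]
```

Emit:
{"api": "play_rows", "payload": {"series": [[-0.006,0.01,-0.004,0,0,0,0.085],[0,0.02,0,0,0,0,0.085],[0,0.02,0,0,0,0,0.085],[0,0.0,0,0,0,0,0.085],[0,0.0,0,0,0,0,0.085]]}}

```text
clock: 3.45
position: [562.1, -346.9, 104.8]
ee_rot: [0.396, -0.58, 0.588, -0.4]
contact_force: [0.3, -0.6, 0.7]
gripper_width: 84.9
```

```bash
python3 look.py a3 80 110; python3 -c "
from h import *
print(delta([560,-350,101]))"
```

```text
scene off 112 227 k 4.975
top off 324 140 k 4.975
3.55 [ 562.15131969 -346.9868753   105.00825686] 85.44986193159079
tool axes in world
 [[-0.365  0.012  0.931]
 [-0.931 -0.006 -0.365]
 [ 0.001 -1.     0.014]]
[ 0.0036  0.004  -0.001 ]
```

View pics/a3.png

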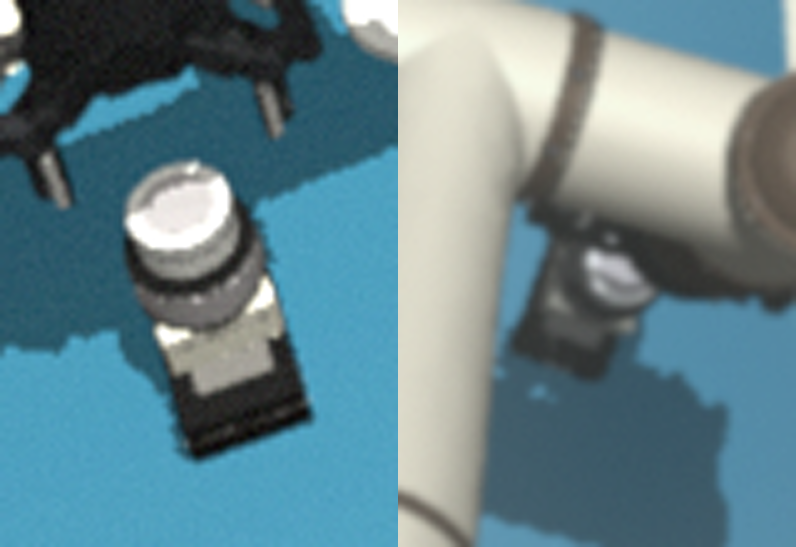

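Tips are now at (62,205) and (277,135), midpoint about 35 px above the tin-top centre (180,205), so the fingers look higher than I expected. Going on down is safe, so I'll descend to the planned height and close slowly to 55 mm.

Emit:
{"api": "play_rows", "payload": {"series": [[0.003,0.004,-0.001,0,0,0,0.085],[0,0.004,0,0,0,0,0.07],[0,0.0,0,0,0,0,0.06],[0,0.0,0,0,0,0,0.056],[0,0.0,0,0,0,0,0.056]]}}

```text
clock: 4.05
position: [561.3, -350.4, 99.1]
ee_rot: [0.395, -0.579, 0.59, -0.401]
contact_force: [0.2, 0.4, 1.1]
gripper_width: 55.7
```

```bash
python3 look.py a4 80 110; python3 -c "
from h import *
print(delta([560,-350,98]))"
```

```text
scene off 112 227 k 4.975
top off 324 140 k 4.975
4.15 [ 561.38038457 -350.39264472   99.11565673] 55.80205369866208
tool axes in world
 [[-0.365  0.017  0.931]
 [-0.931 -0.008 -0.365]
 [ 0.002 -1.     0.018]]
[ 0.0001  0.0011 -0.0014]
```

View pics/a4.png

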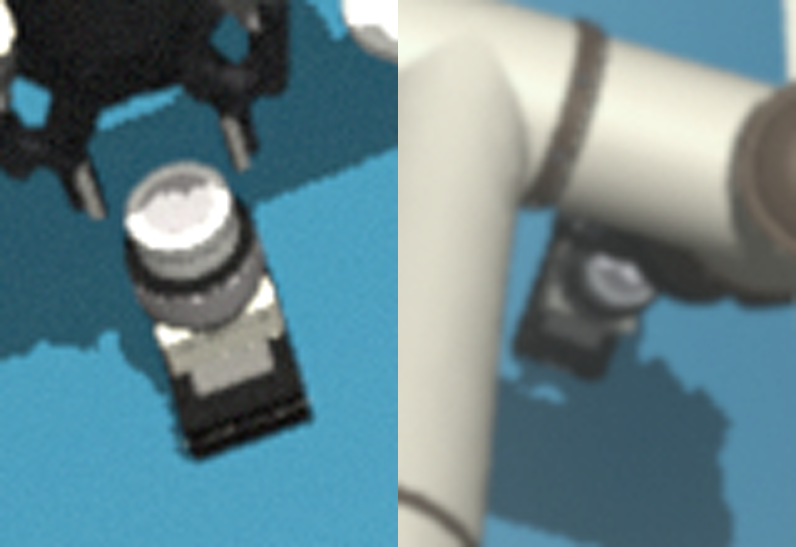

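Tips are at (97,215) and (242,168), still about 10 mm above the tin top. At 75 mm opening the fingers clear both tin and reel, so I'll go lower. The width at which they stop will show which one they met.

Emit:
{"api": "play_rows", "payload": {"series": [[0,0,-0.001,0,0,0,0.078],[0,0.007,0,0,0,0,0.078],[0,0.007,0,0,0,0,0.078],[0,0,0,0,0,0,0.065],[0,0,0,0,0,0,0.055],[0,0,0,0,0,0,0.05],[0,0,0,0,0,0,0.045],[0,0,0,0,0,0,0.04],[0,0,0,0,0,0,0.04]]}}

```text
clock: 5.05
position: [560.6, -350.1, 83.6]
ee_rot: [0.395, -0.579, 0.59, -0.401]
contact_force: [-0.2, -0.0, -0.0]
gripper_width: 40.1
```

```bash
python3 look.py a5 80 110
```

```text
scene off 112 227 k 4.975
top off 324 140 k 4.975
5.15 [ 560.62552792 -350.04966179   83.61742938] 39.87864344432363
```

View pics/a5.png

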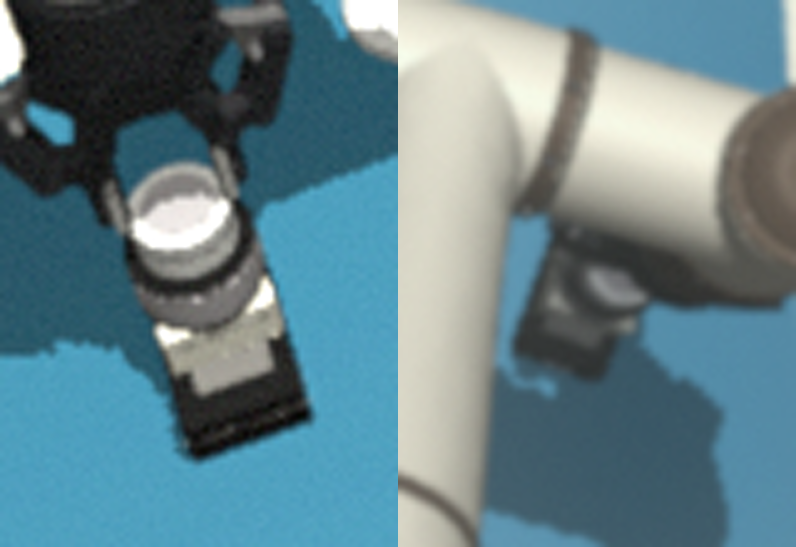

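Run:
```python
from h import *
s=get_image("scene")
T=world(s,*(np.array([180,205])/4.975+[112,227]),120)
M=R.from_quat(read_state()["ee_rot"]).as_matrix()
for px,zs in(((181,214),(87,95,105,115)),((170,192),(104,115,130)),((170,170),(118,130,145))):
  for z in zs: print(px,z,(M.T@(world(s,*(np.array(px)/4.975+[112,227]),z)-T)).round(1))
print(read_state()["contact_force"],read_state()["wrist_torque"])
```

```text
(181, 214) 87 [  1.3  32.6 -20.2]
(181, 214) 95 [  1.2  24.8 -14.1]
(181, 214) 105 [ 1.  14.9 -6.5]
(181, 214) 115 [0.8 5.  1.1]
(170, 192) 104 [  2.9  15.6 -21.1]
(170, 192) 115 [  2.6   4.8 -12.6]
(170, 192) 130 [  2.3 -10.   -0.9]
(170, 170) 118 [ -0.1   1.6 -22.1]
(170, 170) 130 [ -0.3 -10.2 -12.6]
(170, 170) 145 [ -0.6 -25.   -0.7]
[0.15332383 0.5951009  0.32116757] [-0.04147501  0.00735755  0.05197949]
```

Run:
```python
from h import *
for n in("scene","top"):
    g=get_image(n);print(n,[(pix(g,[0,0,z])*1.5625).round().tolist() for z in(0,100)])
    print([ (pix(g,[75*np.cos(a),75*np.sin(a),0])*1.5625).round().tolist() for a in(0,1.57,3.14,-1.57)])
    print("start tips",[(pix(g,[268.6-.43*d,563.6-.903*d,207])*1.5625).round().tolist() for d in(-46,0,46)])
```

```text
scene [[227.0, 207.0], [218.0, 170.0]]
[[247.0, 222.0], [255.0, 193.0], [209.0, 193.0], [198.0, 222.0]]
start tips [[509.0, 71.0], [490.0, 75.0], [471.0, 78.0]]
top [[394.0, 598.0], [393.0, 614.0]]
[[393.0, 558.0], [355.0, 598.0], [394.0, 638.0], [432.0, 597.0]]
start tips [[36.0, 460.0], [59.0, 471.0], [83.0, 483.0]]
```

The tips come out consistently about 21 mm off along −tool z, behind the tin. I'll open, rise 14 mm, shift +21 mm along tool z, and close; stopping at 46 mm would confirm it.

Emit:
{"api": "play_rows", "payload": {"series": [[0,0,0,0,0,0,0.08],[0,-0.013,0,0,0,0,0.08],[0,0,0.011,0,0,0,0.08],[0,0,0.01,0,0,0,0.08],[0,0,0,0,0,0,0.065],[0,0,0,0,0,0,0.055],[0,0,0,0,0,0,0.05],[0,0,0,0,0,0,0.046],[0,0,0,0,0,0,0.042],[0,0,0,0,0,0,0.042]]}}

```text
clock: 6.3
position: [581.9, -358.4, 99.4]
ee_rot: [0.395, -0.578, 0.59, -0.402]
contact_force: [-0.2, -0.1, -0.1]
gripper_width: 41.8
```

```bash
python3 look.py a6 80 110; python3 -c "
from h import *
print(delta([560,-350,101]))"
```

```text
scene off 112 227 k 4.975
top off 324 140 k 4.975
6.4 [ 581.92349953 -358.43341543   99.364346  ] 41.731042558367236
tool axes in world
 [[-0.365  0.018  0.931]
 [-0.931 -0.009 -0.365]
 [ 0.002 -1.     0.02 ]]
[ 0.0002 -0.0021 -0.0235]
```

View pics/a6.png

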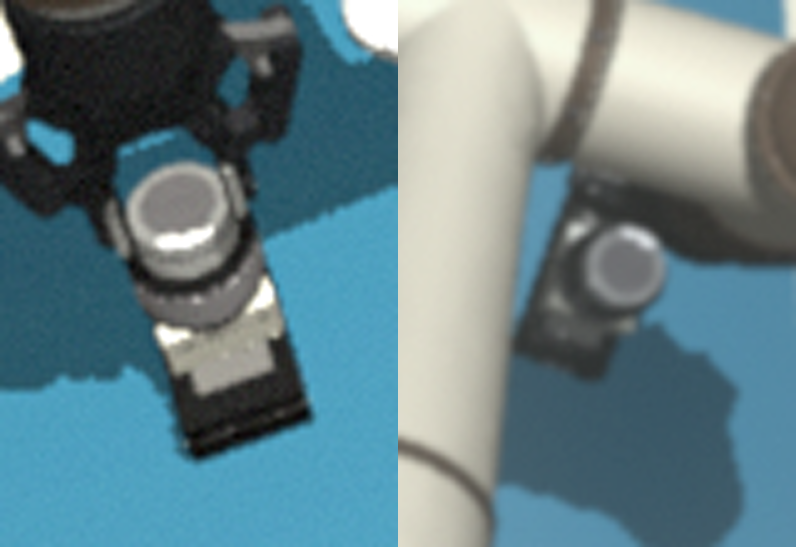

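In the top half the tin (625,262) is fully uncovered, with the gripper clearly to its +x side. So the reported x/y was right, and the fingertips sit roughly 30 mm higher than TCP. I'll shift back and go lower; the stop width (46 tin, 60 reel) decides it.

Emit:
{"api": "play_rows", "payload": {"series": [[0,0,0,0,0,0,0.082],[0,0,-0.012,0,0,0,0.082],[0,0,-0.012,0,0,0,0.082],[0,0.013,0,0,0,0,0.082],[0,0.013,0,0,0,0,0.082],[0,0,0,0,0,0,0.07],[0,0,0,0,0,0,0.06],[0,0,0,0,0,0,0.05],[0,0,0,0,0,0,0.044],[0,0,0,0,0,0,0.042]]}}

```text
clock: 7.4
position: [561.4, -350.5, 70.0]
ee_rot: [0.395, -0.578, 0.591, -0.402]
contact_force: [-0.3, -0.7, -0.3]
gripper_width: 43.7
```

Emit:
{"api": "play_rows", "payload": {"series": [[0,0,0,0,0,0,0.04],[0,0,0,0,0,0,0.036],[0,0,0,0,0,0,0.036]]}}

```text
clock: 7.7
position: [561.4, -350.4, 69.9]
ee_rot: [0.395, -0.578, 0.591, -0.402]
contact_force: [0.3, -0.8, -0.4]
gripper_width: 43.9
```

Run:
```python
from h import *
g=get_image("scene");im=g["color"][245:305,115:195,::-1]
cv2.imwrite("pics/a7.png",cv2.resize(np.clip(im*1.7,0,255).astype(np.uint8),None,fx=10,fy=10,interpolation=cv2.INTER_CUBIC))
s=read_state();print(s["position"],s["gripper_width"],s["contact_force"])
```

```text
[ 561.43494487 -350.40445955   69.87179529] 43.654617186516155 [ 0.30870509 -0.36890447 -0.91445696]
```

View pics/a7.png

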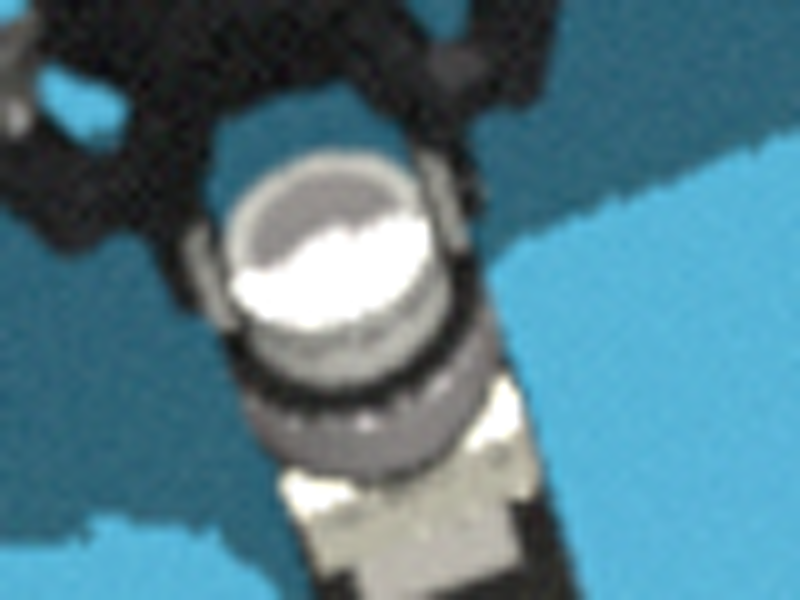

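It's gripped: the width stalls at 43.8 on the 46 mm tin, with tips at (235,330) and (465,255), about mid-height on it. I'll lift, straighten the 0.02 rad tilt, and carry it to the dish.

Emit:
{"api": "play_rows", "payload": {"series": [[0,-0.01,0,0,0,0,0.036],[0,-0.02,0,0,0,0,0.036],[0,-0.025,0,-0.01,0,0,0.036],[-0.02,0,-0.023,-0.01,0,0,0.036],[-0.025,0,-0.029,0,0,0,0.036],[-0.025,0,-0.029,0,0,0,0.036],[-0.025,0,-0.029,0,0,0,0.036],[-0.025,0,-0.029,0,0,0,0.036],[-0.025,0,-0.029,0,0,0,0.036],[0,0,0,0,0,0,0.036]]}}

```text
clock: 8.75
position: [455.2, -149.3, 132.1]
ee_rot: [0.396, -0.582, 0.588, -0.399]
contact_force: [-0.1, -1.7, -0.8]
gripper_width: 43.6
```

```bash
python3 -c "
from h import *
print(delta([457,-148,-20]),read_state()['position'],read_state()['gripper_width'],read_state()['contact_force'])"
```

```text
tool axes in world
 [[-0.367  0.008  0.93 ]
 [-0.93  -0.004 -0.367]
 [ 0.001 -1.     0.009]]
[-0.002   0.1521 -0.0002] [ 455.21449475 -149.3270916   132.08888722] 43.592262143322365 [-0.06543346 -1.74555677 -0.83222511]
```

Emit:
{"api": "play_rows", "payload": {"series": [[-0.002,0.03,0,-0.008,0,0,0.036],[0,0.035,0,0,0,0,0.036],[0,0.035,0,0,0,0,0.036],[0,0.025,0,0,0,0,0.036],[0,0.012,0,0,0,0,0.036],[0,0.005,0,0,0,0,0.036],[0,0,0,0,0,0,0.036]]}}

```text
clock: 9.45
position: [466.9, -149.0, -6.6]
ee_rot: [0.394, -0.578, 0.589, -0.404]
contact_force: [1.2, 0.1, -0.4]
gripper_width: 43.7
```

Run:
```python
from h import *
g=get_image("scene");u,v=pix(g,(457,-148,10)).round().astype(int)
im=g["color"][v-40:v+20,u-40:u+40,::-1]
cv2.imwrite("pics/a8.png",cv2.resize(np.clip(im*1.2,0,255).astype(np.uint8),None,fx=8,fy=8,interpolation=cv2.INTER_CUBIC))
s=read_state();print(u,v,s["position"],s["gripper_width"],s["contact_force"],delta([457,-148,-20]))
```

```text
tool axes in world
 [[-0.362  0.022  0.932]
 [-0.932 -0.004 -0.362]
 [-0.004 -1.     0.022]]
194 225 [ 467.29460292 -149.01451815   -6.08196196] 43.42705209467505 [-0.63175022 -0.36138581 -0.07702423] [ 0.0028  0.0137 -0.0103]
```

View pics/a8.png

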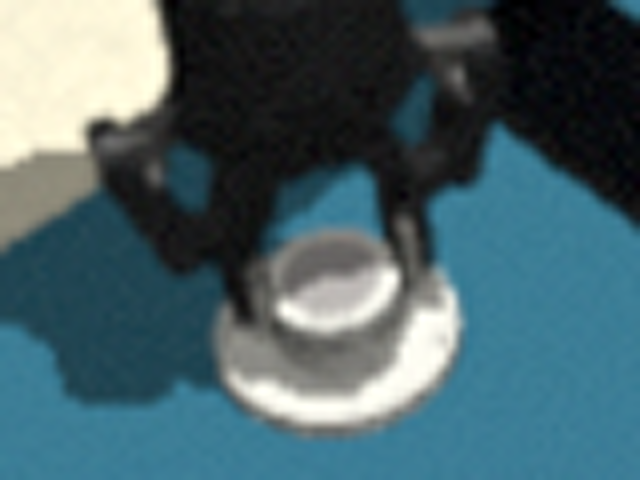

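Tin is held over the dish: tin top at (338,280), dish centre at (338,338). I'll correct the tilt and the +10 mm x drift, then step down watching the force.

Emit:
{"api": "play_rows", "payload": {"series": [[0.002,0,-0.005,-0.011,0,0,0.036],[0,0.004,-0.005,-0.011,0,0,0.036],[0,0.003,0,-0.001,0,0,0.036],[0,0.003,0,0,0,0,0.036],[0,0,0,0,0,0,0.036]]}}

```text
clock: 10.0
position: [459.3, -147.3, -13.7]
ee_rot: [-0.397, 0.584, -0.583, 0.402]
contact_force: [0.4, 0.3, 0.6]
gripper_width: 43.4
```

```bash
python3 -c "
from h import *
print(delta([457,-148,-20]),read_state()['position'],read_state()['contact_force'])"
```

```text
tool axes in world
 [[-0.362  0.006  0.932]
 [-0.932  0.005 -0.362]
 [-0.007 -1.     0.004]]
[ 0.0015  0.0063 -0.0019] [ 459.25870132 -147.34953781  -13.69452085] [0.40840975 0.29950257 0.5892091 ]
```

Emit:
{"api": "play_rows", "payload": {"series": [[0,0.003,-0.001,0,0,0.0,0.036],[0,0.002,0,0,0,0,0.036],[0,0.002,0,0,0,0,0.036],[0,0,0,0,0,0,0.036]]}}

```text
clock: 10.4
position: [458.7, -146.8, -20.0]
ee_rot: [-0.397, 0.583, -0.583, 0.402]
contact_force: [-0.9, -1.5, 0.3]
gripper_width: 43.3
```

Emit:
{"api": "play_rows", "payload": {"series": [[0,0.0015,0,0,0,0,0.036],[0,0.0015,0,0,0,0,0.036],[0,0,0,0,0,0,0.036]]}}

```text
clock: 10.7
position: [458.8, -146.8, -19.7]
ee_rot: [0.398, -0.583, 0.583, -0.403]
contact_force: [-0.4, 0.0, -1.0]
gripper_width: 43.4
```

Emit:
{"api": "play_rows", "payload": {"series": [[0,0.004,0,0,0,0,0.036],[0,0.002,0,0,0,0,0.036]]}}

```text
clock: 10.9
position: [458.9, -146.7, -20.3]
ee_rot: [0.399, -0.582, 0.583, -0.403]
contact_force: [-4.5, 0.9, 15.5]
gripper_width: 43.5
```

Contact at z = −20 as predicted. Release, then rise.

Emit:
{"api": "play_rows", "payload": {"series": [[0,-0.001,0,0,0,0,0.05],[0,0,0,0,0,0,0.06],[0,-0.01,0,0,0,0,0.08],[0,-0.03,0,0,0,0,0.085],[0,-0.04,0,0,0,0,0.085],[0,-0.045,0,0,0,0,0.085],[0,-0.045,0,0,0,0,0.085]]}}

```text
clock: 11.6
position: [453.3, -147.0, 150.4]
ee_rot: [-0.404, 0.586, -0.579, 0.398]
contact_force: [1.7, -0.6, 0.2]
gripper_width: 84.7
```

Run:
```python
from h import *
print(delta([560.5,-350,130]),read_state()['position'])
o=[]
for n,p in(("scene",(457,-148,20)),("top",(457,-148,20)),("scene",(560,-350,70)),("top",(560,-350,70))):
    g=get_image(n);u,v=pix(g,p).round().astype(int)
    o.append(cv2.resize(np.clip(g["color"][v-25:v+25,u-25:u+25,::-1]*1.3,0,255).astype(np.uint8),(298,298),interpolation=cv2.INTER_CUBIC));print(n,u-25,v-25)
cv2.imwrite("pics/a9.png",np.vstack([np.hstack(o[:2]),np.hstack(o[2:])]))
```

```text
tool axes in world
 [[-0.358 -0.013  0.934]
 [-0.934  0.003 -0.358]
 [ 0.002 -1.    -0.013]]
[0.1512 0.0185 0.173 ] [ 453.2849859  -147.01568551  150.39120669]
scene 169 197
top 273 205
scene 126 255
top 340 170
```

View pics/a9.png

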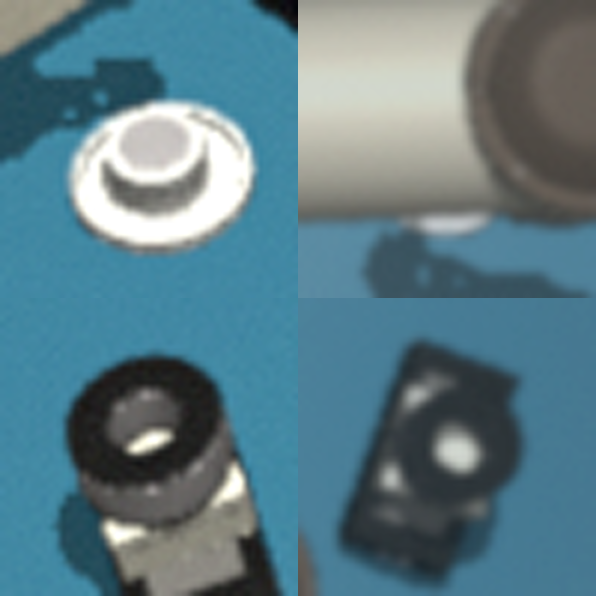

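The tin lies flat and well centred in the dish (crop (155,155) against dish centre (162,175)). Reel: top centre (145,418) in the scene crop, hole (458,450) in the top crop.

Run:
```python
from h import *
s=get_image("scene");t=get_image("top")
a=world(s,*(np.array([145,119])/5.96+[126,255]),94);b=world(t,*(np.array([161,152.])/5.96+[340,170]),94)
print("reel",a,b)
# dish/tin check in scene: tin top centre, z=30
print("tin",world(s,*(np.array([155,143])/5.96+[169,197]),30),"dish",world(s,*(np.array([162,174])/5.96+[169,197]),10))
```

```text
reel [ 565.27663227 -349.30827993   94.        ] [ 554.76880162 -349.35629082   94.        ]
tin [ 463.28818877 -146.91626153   30.        ] dish [ 465.38015687 -147.31153219   10.        ]
```

Emit:
{"api": "play_rows", "payload": {"series": [[0.025,0,0.029,0.013,0,0,0.085],[0.025,0,0.029,0,0,0,0.085],[0.025,0,0.029,0,0,0,0.085],[0.025,0,0.029,0,0,0,0.085],[0.025,0,0.029,0,0,0,0.085],[0.02,0.02,0.022,0,0,0,0.085],[0,0,0,0,0,0,0.085]]}}

```text
clock: 12.6
position: [553.3, -346.7, 109.9]
ee_rot: [-0.408, 0.589, -0.575, 0.395]
contact_force: [-0.3, 1.8, -1.3]
gripper_width: 85.2
```

```bash
python3 -c "
from h import *
print(delta([560.5,-350,40]),read_state()['position'])"
```

```text
tool axes in world
 [[-0.355 -0.028  0.935]
 [-0.935  0.006 -0.355]
 [ 0.004 -1.    -0.028]]
[0.0003 0.0697 0.0099] [ 553.31863378 -346.65788806  109.90116795]
```

Emit:
{"api": "play_rows", "payload": {"series": [[0,0,0.005,0.015,0,0,0.085],[0,0,0.005,0.013,0,0,0.085],[0,0.02,0,0,0,0,0.085],[0,0.02,0,0,0,0,0.085],[0,0.015,0,0,0,0,0.085],[0,0,0,0,0,0,0.085]]}}

```text
clock: 13.2
position: [561.9, -346.5, 52.2]
ee_rot: [0.404, -0.58, 0.582, -0.401]
contact_force: [-0.9, 0.4, -0.5]
gripper_width: 84.8
```

```bash
python3 -c "
from h import *
print(delta([560.5,-350,40]),read_state()['position'])"
```

```text
tool axes in world
 [[-0.351 -0.002  0.936]
 [-0.936 -0.004 -0.351]
 [ 0.005 -1.    -0.   ]]
[ 0.0037  0.0122 -0.0001] [ 561.89876209 -346.50548042   52.2132341 ]
```

Emit:
{"api": "play_rows", "payload": {"series": [[0.003,0.006,-0.001,0,0,0,0.085],[0,0.006,0,0,0,0,0.085],[0,0,0,0,0,0,0.075],[0,0,0,0,0,0,0.065],[0,0,0,0,0,0,0.06],[0,0,0,0,0,0,0.056],[0,0,0,0,0,0,0.05],[0,0,0,0,0,0,0.05]]}}

```text
clock: 14.0
position: [562.0, -348.7, 44.9]
ee_rot: [0.403, -0.577, 0.584, -0.404]
contact_force: [-0.1, 0.2, -0.1]
gripper_width: 57.3
```

```bash
python3 -c "
from h import *
print(delta([679,-14.7,130]),read_state()['position'],read_state()['gripper_width'],read_state()['contact_force'])"
```

```text
tool axes in world
 [[-0.348  0.006  0.937]
 [-0.937 -0.007 -0.348]
 [ 0.005 -1.     0.008]]
[-0.3535 -0.0869 -0.006 ] [ 561.97489779 -348.74009343   44.89321728] 57.31418138847063 [-0.05572419  0.23386333 -0.06488116]
```

Reel gripped (57.3 on 60 mm). Lift and carry.

Emit:
{"api": "play_rows", "payload": {"series": [[0,-0.01,0,0,0,0,0.05],[0,-0.025,0,0,0,0,0.05],[0,-0.035,0,0,0,0,0.05],[-0.03,-0.01,0,0,0,0,0.05],[-0.04,0,-0.001,0,0,0,0.05],[-0.045,0,-0.001,0,0,0,0.05],[-0.045,0,-0.001,0,0,0,0.05],[-0.045,0,-0.001,0,0,0,0.05],[-0.045,0,-0.001,0,0,0,0.05],[-0.045,0,0,0,0,0,0.05]]}}

```text
clock: 15.0
position: [659.3, -64.9, 125.3]
ee_rot: [-0.4, 0.584, -0.583, 0.399]
contact_force: [1.1, -0.8, -3.2]
gripper_width: 57.5
```

```bash
python3 -c "
from h import *
print(delta([679,-14.7,30]),read_state()['position'],read_state()['gripper_width'],read_state()['contact_force'])"
```

```text
tool axes in world
 [[-0.362 -0.002  0.932]
 [-0.932 -0.001 -0.362]
 [ 0.001 -1.    -0.002]]
[-0.054   0.0953  0.0003] [659.3339608  -64.85833062 125.34291655] 57.4657414878471 [ 1.06091822 -0.83135432 -3.22787373]
```

Emit:
{"api": "play_rows", "payload": {"series": [[-0.03,0,0,0,0,0,0.05],[-0.02,0,0,0,0,0,0.05],[0,0.02,0,0,0,0,0.05],[0,0.03,0,0,0,0,0.05],[0,0.03,0,0,0,0,0.05],[0,0,0,0,0,0,0.05],[0,0,0,0,0,0,0.05]]}}

```text
clock: 15.7
position: [680.0, -9.1, 44.1]
ee_rot: [-0.402, 0.582, -0.582, 0.401]
contact_force: [0.1, -0.7, -0.7]
gripper_width: 57.6
```

Run:
```python
from h import *
print(delta([679,-14.7,-11]),read_state()['position'],read_state()['gripper_width'],read_state()['contact_force'])
g=get_image("scene");u,v=pix(g,(679,-15,30)).round().astype(int)
print(u-30,v-30,(pix(g,read_state()['position']+[0,0,49])-[u-30,v-30])*10)
cv2.imwrite("pics/b1.png",cv2.resize(np.clip(g["color"][v-30:v+30,u-30:u+30,::-1]*1.4,0,255).astype(np.uint8),(600,600),interpolation=cv2.INTER_CUBIC))
```

```text
tool axes in world
 [[-0.355 -0.001  0.935]
 [-0.935  0.001 -0.355]
 [-0.    -1.    -0.001]]
[0.0056 0.0551 0.0011] [679.99450356  -9.13208351  44.08917786] 57.64558211006968 [ 0.10760868 -0.72575635 -0.74689901]
256 208 [327.85494578 135.08853553]
```

View pics/b1.png

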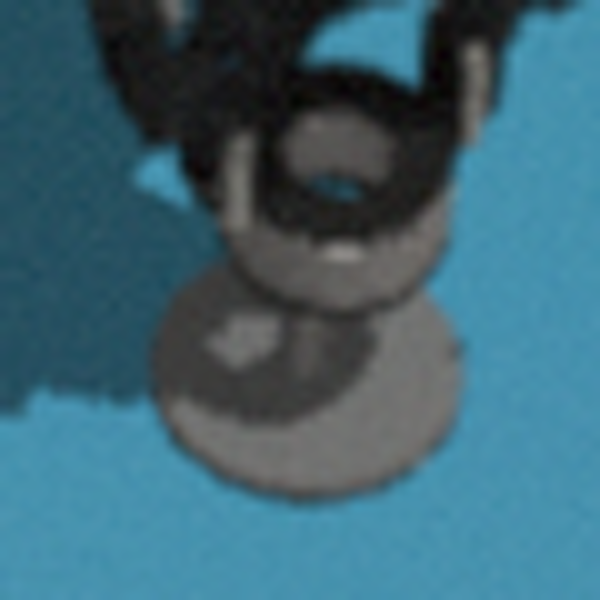

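Reel held level: hole centre (338,155), disc centre (308,380). I'll compute the offset from this.

Run:
```python
from h import *
g=get_image("scene")
f=lambda p,z:world(g,*(np.array(p)/10+[256,208]),z)
a=f((338,153),93);b=f((308,378),6);M=R.from_quat(read_state()['ee_rot']).as_matrix()
print(a,b,M.T@(b-a))
```

```text
[685.29583493 -11.88076358  93.        ] [685.72064281 -17.8202255    6.        ] [ 5.49192316 86.99109007  2.61661968]
```

Emit:
{"api": "play_rows", "payload": {"series": [[0.0055,0,0.002,0,0,0,0.05],[0,0.01,0,0,0,0,0.05],[0,0.01,0,0,0,0,0.05],[0,0.01,0,0,0,0,0.05],[0,0,0,0,0,0,0.05]]}}

```text
clock: 16.3
position: [682.2, -15.9, 16.8]
ee_rot: [0.398, -0.582, 0.583, -0.403]
contact_force: [-0.1, 2.0, -4.1]
gripper_width: 57.2
```

```bash
python3 -c "
from h import *
print(delta([681,-15,-11]),read_state()['position'],read_state()['contact_force'])"
```

```text
tool axes in world
 [[-0.357  0.007  0.934]
 [-0.934  0.003 -0.357]
 [-0.005 -1.     0.006]]
[-0.0003  0.0278 -0.0016] [682.21741183 -15.90950555  16.81392458] [-0.09013301  1.96755178 -4.13859768]
```

Emit:
{"api": "play_rows", "payload": {"series": [[0,0.008,-0.001,-0.003,0,0,0.05],[0,0.007,0,-0.003,0,0,0.05],[0,0.005,0,0,0,0,0.05],[0,0.003,0,0,0,0,0.05],[0,0,0,0,0,0,0.05]]}}

```text
clock: 16.8
position: [681.2, -15.2, -9.2]
ee_rot: [-0.4, 0.584, -0.581, 0.402]
contact_force: [-0.9, -0.1, -2.8]
gripper_width: 57.1
```

```bash
python3 -c "
from h import *
print(delta([681,-15,-11]),read_state()['position'],read_state()['contact_force'])"
```

```text
tool axes in world
 [[-0.357 -0.     0.934]
 [-0.934  0.005 -0.357]
 [-0.004 -1.    -0.002]]
[-0.0001  0.0018 -0.0003] [681.19594022 -15.21804513  -9.16284396] [-0.9132682  -0.05733931 -2.80123753]
```

Emit:
{"api": "play_rows", "payload": {"series": [[0,0.003,0,0,0,0,0.05],[0,0.002,0,0,0,0,0.05]]}}

```text
clock: 17.0
position: [681.8, -15.1, -11.0]
ee_rot: [-0.401, 0.583, -0.581, 0.402]
contact_force: [-5.1, 2.5, 9.7]
gripper_width: 57.1
```

Contact at −11 as predicted. Release and rise.

Emit:
{"api": "play_rows", "payload": {"series": [[0,0,0,0,0,0,0.062],[0,0,0,0,0,0,0.072],[0,-0.01,0,0,0,0,0.085],[0,-0.02,0,0.002,0,0,0.085],[0,-0.03,0,0.003,0,0,0.085],[0,-0.04,0,0.003,0,0,0.085],[0.03,-0.02,0,0.003,0,0,0.085],[0.045,0,0,0,0,0,0.085],[0.045,0,0,0,0,0,0.085],[0.045,0,0,0,0,0,0.085]]}}

```text
clock: 18.0
position: [630.4, -169.4, 124.4]
ee_rot: [0.396, -0.572, 0.587, -0.414]
contact_force: [0.1, -0.5, -0.3]
gripper_width: 84.8
```

Run:
```python
from h import *
print(delta([560.5,-350,80]),read_state()['position'])
o=[]
for n,p in(("scene",(679,-15,25)),("scene",(560,-350,30)),("top",(560,-350,30)),("top",(679,-15,25))):
    g=get_image(n);u,v=pix(g,p).round().astype(int);h=25
    o.append(cv2.resize(np.clip(g["color"][v-h:v+h,u-h:u+h,::-1]*1.4,0,255).astype(np.uint8),(300,300),interpolation=cv2.INTER_CUBIC));print(n,u-h,v-h)
cv2.imwrite("pics/b2.png",np.vstack([np.hstack(o[:2]),np.hstack(o[2:])]))
```

```text
tool axes in world
 [[-0.343  0.033  0.939]
 [-0.939 -0.003 -0.343]
 [-0.009 -0.999  0.032]]
[ 0.194   0.0426 -0.0051] [ 630.44617217 -169.41306325  124.41618257]
scene 261 214
scene 129 264
top 337 171
top 229 136
```

View pics/b2.png

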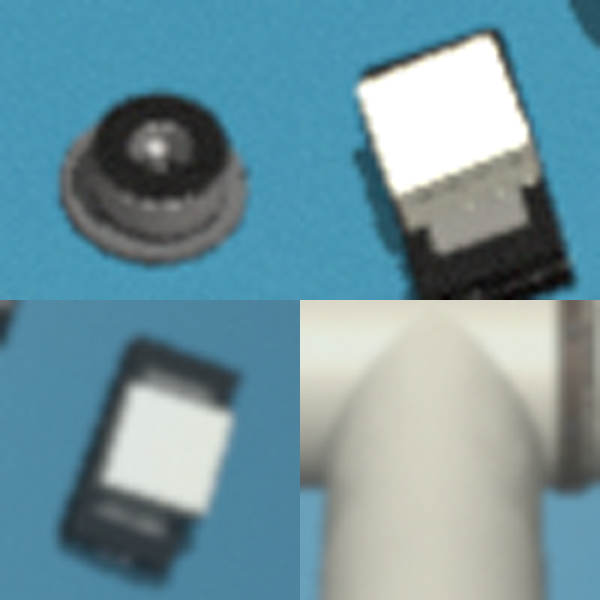

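Reel is down over the pin and flat. Box top corners: top crop (136,382), (233,415), (208,515), (103,480); scene crop (358,90), (492,32), (532,143), (403,195).

Run:
```python
from h import *
for n,o,c in(("top",(337,171),[(136,82),(233,115),(208,215),(103,180)]),("scene",(129,264),[(58,90),(192,32),(232,143),(103,195)])):
    g=get_image(n);w=np.array([world(g,*(np.array(p)/6+o-.4),62)[:2] for p in c]);e=w[[1,2,3,0]]-w
    print(n,w.mean(0).round(1),np.linalg.norm(e,axis=1).round(),np.degrees(np.arctan2(e[:,1],e[:,0])).round(1))
print(delta([560.5,-350,80]))
```

```text
top [ 559.4 -351. ] [51. 53. 55. 53.] [-110.   163.6   70.5  -20.6]
scene [ 565.2 -349. ] [55. 56. 51. 53.] [  74.3  -19.9 -108.5  164.7]
tool axes in world
 [[-0.344  0.03   0.938]
 [-0.939 -0.002 -0.344]
 [-0.008 -1.     0.029]]
[ 0.1955  0.0411 -0.0043]
```

Emit:
{"api": "play_rows", "payload": {"series": [[0.044,0.01,-0.001,-0.015,0,-0.004,0.085],[0.044,0.01,-0.001,-0.015,0,-0.004,0.085],[0.044,0.01,-0.001,0,0,0,0.085],[0.044,0.01,-0.001,0,0,0,0.085],[0.02,0,0,0,0,0,0.085],[0,0,0,0,0,0,0.085]]}}

```text
clock: 18.9
position: [566.5, -348.1, 81.2]
ee_rot: [0.41, -0.576, 0.576, -0.411]
contact_force: [-0.7, 0.8, -0.1]
gripper_width: 84.9
```

```bash
python3 -c "
from h import *
print(delta([561,-350,11]),read_state()['position'])"
```

```text
tool axes in world
 [[-0.327  0.002  0.945]
 [-0.945  0.    -0.327]
 [-0.001 -1.     0.002]]
[ 0.0036  0.0702 -0.0047] [ 566.50616547 -348.14797634   81.18176496]
```

Emit:
{"api": "play_rows", "payload": {"series": [[0.0035,0.015,-0.005,0,0,0,0.085],[0,0.02,0,0,0,0,0.085],[0,0.02,0,0,0,0,0.085],[0,0.01,0,0,0,0,0.085],[0,0.004,0,0,0,0,0.085],[0,0,0,0,0,0,0.085]]}}

```text
clock: 19.5
position: [568.0, -343.0, 11.6]
ee_rot: [0.412, -0.572, 0.576, -0.415]
contact_force: [1.0, -0.8, 0.3]
gripper_width: 84.9
```

```bash
python3 -c "
from h import *
print(delta([561,-350,11]),read_state()['position'])"
```

```text
tool axes in world
 [[-0.316  0.007  0.949]
 [-0.949 -0.002 -0.316]
 [-0.001 -1.     0.007]]
[ 0.0088  0.0006 -0.0045] [ 568.02875473 -343.03630047   11.58895948]
```

Emit:
{"api": "play_rows", "payload": {"series": [[0.007,0.001,-0.004,-0.005,0,0,0.085],[0.002,0,0,0,0,0,0.085],[0,0,0,0,0,0,0.075],[0,0,0,0,0,0,0.065],[0,0,0,0,0,0,0.06],[0,0,0,0,0,0,0.056],[0,0,0,0,0,0,0.05],[0,0,0,0,0,0,0.045],[0,0,0,0,0,0,0.045]]}}

```text
clock: 20.4
position: [563.7, -351.5, 15.0]
ee_rot: [0.412, -0.571, 0.576, -0.416]
contact_force: [0.1, -0.0, 1.5]
gripper_width: 51.6
```

```bash
python3 -c "
from h import *
print(delta([462,171,100]),read_state()['position'],read_state()['gripper_width'],read_state()['contact_force'])"
```

```text
tool axes in world
 [[-0.315  0.009  0.949]
 [-0.949 -0.003 -0.315]
 [-0.    -1.     0.009]]
[-0.4638 -0.0873 -0.2605] [ 563.67234492 -351.5458594    14.99060953] 51.58867138263616 [ 0.08141207 -0.00560936  1.49664827]
```

Box gripped (51.6 on 54 mm). Lift and carry to the square tray.

Emit:
{"api": "play_rows", "payload": {"series": [[0,-0.01,0,0,0,0,0.045],[0,-0.025,0,0,0,0,0.045],[0,-0.035,0,0,0,0,0.045],[-0.02,-0.015,-0.011,0,0,0,0.045],[-0.038,0,-0.021,0,0,0,0.045],[-0.041,0,-0.023,0,0,0,0.045],[-0.041,0,-0.023,0,0,0,0.045],[-0.041,0,-0.023,0,0,0,0.045],[-0.041,0,-0.023,0,0,0,0.045],[-0.041,0,-0.023,0,0,0,0.045]]}}

```text
clock: 21.4
position: [506.2, -50.9, 104.7]
ee_rot: [0.408, -0.573, 0.579, -0.413]
contact_force: [-0.2, 0.1, -1.7]
gripper_width: 52.1
```

```bash
python3 -c "
from h import *
print(delta([464,170,60]),read_state()['position'],read_state()['gripper_width'],read_state()['contact_force'])"
```

```text
tool axes in world
 [[-0.326  0.011  0.945]
 [-0.945 -0.002 -0.326]
 [-0.002 -1.     0.011]]
[-0.195   0.0437 -0.1124] [506.24855525 -50.9390856  104.67268216] 52.148562500624905 [-0.23418962  0.11605299 -1.74475156]
```

Emit:
{"api": "play_rows", "payload": {"series": [[-0.038,0,-0.022,-0.005,0,0,0.045],[-0.04,0,-0.023,-0.005,0,0,0.045],[-0.04,0,-0.023,0,0,0,0.045],[-0.04,0,-0.023,0,0,0,0.045],[-0.025,0,-0.014,0,0,0,0.045],[0,0.02,0,0,0,0,0.045],[0,0.025,0,0,0,0,0.045],[0,0,0,0,0,0,0.045]]}}

```text
clock: 22.2
position: [464.3, 172.6, 65.2]
ee_rot: [0.409, -0.573, 0.574, -0.419]
contact_force: [-0.8, -1.2, -1.2]
gripper_width: 52.0
```

```bash
python3 -c "
from h import *
print(delta([464,170,-13]),read_state()['position'],read_state()['gripper_width'],read_state()['contact_force'])"
```

```text
tool axes in world
 [[-0.315  0.012  0.949]
 [-0.949  0.008 -0.315]
 [-0.011 -1.     0.009]]
[ 0.0034  0.0782 -0.0001] [464.28317067 172.58393518  65.23237114] 52.003997435520105 [-0.76494447 -1.24426992 -1.21176633]
```

Emit:
{"api": "play_rows", "payload": {"series": [[0.003,0.01,0,-0.009,0,-0.01,0.045],[0,0.02,0,-0.002,0,0,0.045],[0,0.02,0,-0.002,0,0,0.045],[0,0.012,0,0,0,0,0.045],[0,0,0,0,0,0,0.045],[0,0,0,0,0,0,0.045]]}}

```text
clock: 22.8
position: [467.8, 169.9, 5.9]
ee_rot: [-0.412, 0.575, -0.572, 0.415]
contact_force: [-0.3, -0.3, -1.0]
gripper_width: 52.3
```

```bash
python3 -c "
from h import *
print(delta([464,170,-13]),read_state()['position'],read_state()['gripper_width'],read_state()['contact_force'])"
```

```text
tool axes in world
 [[-0.316  0.002  0.949]
 [-0.949  0.005 -0.316]
 [-0.006 -1.    -0.   ]]
[ 0.0012  0.0189 -0.0036] [467.78779578 169.93788459   5.87817169] 52.26369024165259 [-0.33591376 -0.27129783 -1.00585787]
```

Emit:
{"api": "play_rows", "payload": {"series": [[0,0.006,-0.003,0,0,-0.005,0.045],[0,0.006,-0.001,0,0,0,0.045],[0,0.004,0,0,0,0,0.045],[0,0,0,0,0,0,0.045]]}}

```text
clock: 23.2
position: [465.4, 172.1, -8.9]
ee_rot: [-0.412, 0.574, -0.574, 0.415]
contact_force: [0.7, -0.2, -0.2]
gripper_width: 51.8
```

```bash
python3 -c "
from h import *
print(delta([464,170,-13]),read_state()['position'],read_state()['contact_force'])"
```

```text
tool axes in world
 [[-0.317  0.004  0.948]
 [-0.948  0.003 -0.317]
 [-0.004 -1.     0.003]]
[ 0.0025  0.0041 -0.0007] [465.38957709 172.12243795  -8.86477984] [ 0.72299278 -0.18368037 -0.17476886]
```

Emit:
{"api": "play_rows", "payload": {"series": [[0.001,0.003,0,0,0,0,0.045],[0,0.003,0,0,0,0,0.045],[0,0.002,0,0,0,0,0.045]]}}

```text
clock: 23.5
position: [465.2, 171.4, -13.2]
ee_rot: [0.413, -0.573, 0.574, -0.415]
contact_force: [-6.5, -1.0, 21.6]
gripper_width: 51.7
```

Emit:
{"api": "play_rows", "payload": {"series": [[0,-0.0005,0,0,0,0,0.056],[0,0,0,0,0,0,0.065],[0,-0.01,0,0,0,0,0.08],[0,-0.025,0,0.002,0,0,0.085],[0,-0.035,0,0.002,0,0,0.085],[0.03,-0.025,0.018,0,0,0,0.085],[0.041,0,0.024,0,0,0,0.085],[0.041,0,0.024,0,0,0,0.085],[0.041,0,0.024,0,0,0,0.085],[0.041,0,0.024,0,0,0,0.085]]}}

```text
clock: 24.5
position: [517.8, -49.9, 93.3]
ee_rot: [0.412, -0.567, 0.574, -0.424]
contact_force: [1.4, 1.2, -0.5]
gripper_width: 85.0
```

```bash
python3 -c "
from h import *
print(delta([560.5,-350,80]),read_state()['position'])"
```

```text
tool axes in world
 [[-0.301  0.019  0.953]
 [-0.954  0.002 -0.301]
 [-0.007 -1.     0.017]]
[0.2735 0.0136 0.1308] [517.79683987 -49.86498012  93.2691854 ]
```

Emit:
{"api": "play_rows", "payload": {"series": [[0.042,0,0.02,-0.01,0.015,-0.003,0.085],[0.042,0,0.02,-0.009,0.015,-0.003,0.085],[0.042,0,0.02,0,0.015,0,0.085],[0.042,0,0.02,0,0.015,0,0.085],[0.042,0,0.02,0,0.015,0,0.085],[0.042,0,0.02,0,0,0,0.085],[0.015,0,0.007,0,0,0,0.085],[0,0,0,0,0,0,0.085]]}}

```text
clock: 25.3
position: [547.0, -363.2, 96.7]
ee_rot: [0.393, -0.587, 0.588, -0.395]
contact_force: [0.2, -0.3, -0.9]
gripper_width: 85.0
```

```bash
python3 -c "
from h import *
print(delta([560.5,-349.5,-21]),read_state()['position'])"
```

```text
tool axes in world
 [[-0.38   0.003  0.925]
 [-0.925  0.    -0.38 ]
 [-0.001 -1.     0.003]]
[-0.0176  0.1177  0.0069] [ 547.01784235 -363.20216571   96.66924704]
```

Emit:
{"api": "play_rows", "payload": {"series": [[-0.0175,0.01,0.005,0,0,0,0.085],[0,0.025,0,-0.002,0,0,0.085],[0,0.03,0,-0.002,0,0,0.085],[0,0.02,0,-0.002,0,0,0.085],[0,0.01,0,0,0,0,0.085],[0,0,0,0,0,0,0.085],[0,0,0,0,0,0,0.085]]}}

```text
clock: 26.0
position: [562.5, -336.6, -0.1]
ee_rot: [-0.396, 0.587, -0.584, 0.397]
contact_force: [0.4, -0.7, -0.9]
gripper_width: 85.2
```

```bash
python3 -c "
from h import *
print(delta([560.5,-349.5,-21]),read_state()['position'])"
```

```text
tool axes in world
 [[-0.371 -0.001  0.929]
 [-0.929  0.004 -0.371]
 [-0.003 -1.    -0.002]]
[0.0127 0.0209 0.003 ] [ 5.62450425e+02 -3.36629888e+02 -1.02775751e-01]
```

Emit:
{"api": "play_rows", "payload": {"series": [[0.007,0,0.002,0,0,0,0.085],[0.005,0,0,0,0,0,0.085],[0,0.01,0,0,0,0,0.085],[0,0.01,0,0,0,0,0.085],[0,0.002,0,0,0,0,0.085],[0,0,0,0,0,0,0.085]]}}

```text
clock: 26.6
position: [561.8, -350.3, -20.1]
ee_rot: [0.395, -0.585, 0.586, -0.398]
contact_force: [0.6, -0.1, 0.1]
gripper_width: 84.9
```

```bash
python3 -c "
from h import *
print(delta([560.5,-349.5,-21]),read_state()['position'],read_state()['contact_force'])"
```

```text
tool axes in world
 [[-0.371  0.005  0.928]
 [-0.928  0.001 -0.372]
 [-0.003 -1.     0.005]]
[-0.0003  0.0009 -0.0015] [ 561.81667894 -350.3101492   -20.06371045] [ 0.5811878  -0.11582907  0.14654612]
```

Emit:
{"api": "play_rows", "payload": {"series": [[0,0.002,-0.001,0,0,0,0.078],[0,0.002,0,0,0,0,0.07],[0,0,0,0,0,0,0.065],[0,0,0,0,0,0,0.06],[0,0,0,0,0,0,0.056],[0,0,0,0,0,0,0.05],[0,0,0,0,0,0,0.045],[0,0,0,0,0,0,0.045]]}}

```text
clock: 27.4
position: [561.3, -349.7, -24.0]
ee_rot: [0.394, -0.585, 0.586, -0.399]
contact_force: [-0.1, -0.4, 0.6]
gripper_width: 56.5
```

```bash
python3 -c "
from h import *
print(delta([560.5,-349.5,80]),read_state()['position'],read_state()['gripper_width'],read_state()['contact_force'])"
```

```text
tool axes in world
 [[-0.371  0.006  0.929]
 [-0.929  0.001 -0.371]
 [-0.003 -1.     0.005]]
[-0.0002 -0.104  -0.0002] [ 561.26527955 -349.65856127  -24.04694206] 56.529629641563446 [-0.14055641 -0.42013087  0.58376758]
```

Case gripped (56.5 on 58 mm). Lift and carry.

Emit:
{"api": "play_rows", "payload": {"series": [[0,-0.01,0,0,0,0,0.045],[0,-0.02,0,0,0,0,0.045],[0,-0.035,0,0,0,0,0.045],[0,-0.035,0,0,0,0,0.045],[-0.025,-0.01,-0.009,0,0,0,0.045],[-0.038,0,-0.0145,0,0,0,0.045],[-0.042,0,-0.016,0,0,0,0.045],[-0.042,0,-0.016,0,0,0,0.045],[-0.042,0,-0.016,0,0,0,0.045],[-0.042,0,-0.016,0,0,0,0.045]]}}

```text
clock: 28.4
position: [562.5, -100.0, 91.4]
ee_rot: [-0.391, 0.589, -0.587, 0.394]
contact_force: [1.2, -0.4, -1.9]
gripper_width: 56.6
```

```bash
python3 -c "
from h import *
print(delta([573,337,85]),read_state()['position'],read_state()['joints'].round(2),read_state()['gripper_width'],read_state()['contact_force'])"
```

```text
tool axes in world
 [[-0.384  0.001  0.923]
 [-0.923  0.005 -0.384]
 [-0.005 -1.    -0.   ]]
[-0.4075  0.0084 -0.1581] [ 562.54903661 -100.01231012   91.40391338] [ 0.1   0.39 -0.27 -0.01 -0.91  1.08] 56.58363485956701 [ 1.22071973 -0.39566008 -1.9100047 ]
```

Emit:
{"api": "play_rows", "payload": {"series": [[-0.042,0,-0.016,0,0,0,0.045],[-0.042,0,-0.016,0,0,0,0.045],[-0.042,0,-0.016,0,0,0,0.045],[-0.042,0,-0.016,0,0,0,0.045],[-0.042,0,-0.016,0,0,0,0.045],[-0.042,0,-0.016,0,0,0,0.045],[-0.042,0,-0.016,0,0,0,0.045],[-0.042,0,-0.016,0,0,0,0.045],[-0.035,0,-0.014,0,0,0,0.045],[0,0,0,0,0,0,0.045]]}}

```text
clock: 29.4
position: [568.2, 318.0, 96.6]
ee_rot: [-0.392, 0.589, -0.585, 0.395]
contact_force: [0.6, -0.2, -3.2]
gripper_width: 56.6
```

Emit:
{"api": "play_rows", "payload": {"series": [[0,0,0,0,-0.07,0,0.045],[0,0,0,0,-0.09,0,0.045],[0,0,0,0,-0.1,0,0.045],[0,0,0,0,-0.1,0,0.045],[0,0,0,0,-0.1,0,0.045],[0,0,0,0,-0.1,0,0.045],[0,0,0,0,-0.08,0,0.045],[0,0,0,0,-0.02,0,0.045],[0,0,0,0,0,0,0.045]]}}

```text
clock: 30.3
position: [563.6, 313.6, 95.6]
ee_rot: [0.57, -0.424, 0.418, -0.567]
contact_force: [0.0, -0.1, -2.1]
gripper_width: 56.5
```

```bash
python3 -c "
from h import *
print(delta([573,337,10]),read_state()['position'],read_state()['joints'].round(2),read_state()['gripper_width'],read_state()['contact_force'])"
```

```text
tool axes in world
 [[ 0.292 -0.008  0.956]
 [-0.957  0.002  0.292]
 [-0.004 -1.    -0.008]]
[-0.0194  0.0855  0.0165] [563.61366129 313.55726094  95.57862036] [ 0.75  0.5  -0.06 -0.01 -1.01  1.12] 56.53293466856663 [ 0.01280754 -0.11034871 -2.05154608]
```

Emit:
{"api": "play_rows", "payload": {"series": [[-0.01,0,0.008,0.004,0,0,0.045],[-0.009,0,0.008,0.004,0,0,0.045],[0,0.02,0,0,0,0,0.045],[0,0.03,0,0,0,0,0.045],[0,0.025,0,0,0,0,0.045],[0,0.01,0,0,0,0,0.045],[0,0,0,0,0,0,0.045],[0,0,0,0,0,0,0.045]]}}

```text
clock: 31.1
position: [578.7, 345.1, 10.2]
ee_rot: [-0.564, 0.421, -0.422, 0.572]
contact_force: [-0.2, -0.1, -2.2]
gripper_width: 56.7
```

```bash
python3 -c "
from h import *
print(delta([573,337,-20]),read_state()['position'],read_state()['gripper_width'],read_state()['contact_force'])"
```

```text
tool axes in world
 [[ 0.29   0.007  0.957]
 [-0.957  0.009  0.29 ]
 [-0.006 -1.     0.01 ]]
[ 0.0063  0.0301 -0.0081] [578.67824235 345.11179546  10.16649294] 56.66100472142241 [-0.15253585 -0.14572352 -2.21612576]
```

Emit:
{"api": "play_rows", "payload": {"series": [[0.006,0,-0.004,-0.009,0,-0.006,0.045],[0,0.006,-0.004,0,0,0,0.045],[0,0.008,0,0,0,0,0.045],[0,0.006,0,0,0,0,0.045],[0,0,0,0,0,0,0.045],[0,0,0,0,0,0,0.045]]}}

```text
clock: 31.7
position: [574.5, 338.1, -7.0]
ee_rot: [-0.565, 0.421, -0.422, 0.57]
contact_force: [0.1, -0.1, -2.8]
gripper_width: 56.6
```

```bash
python3 -c "
from h import *
print(delta([573,337,-20]),read_state()['position'],read_state()['contact_force'])"
```

```text
tool axes in world
 [[ 0.29   0.006  0.957]
 [-0.957  0.004  0.29 ]
 [-0.003 -1.     0.007]]
[ 0.0007  0.0129 -0.0019] [574.51966056 338.14567861  -7.03723973] [ 0.12048953 -0.067737   -2.79632594]
```

Emit:
{"api": "play_rows", "payload": {"series": [[0,0.006,-0.001,-0.006,0,-0.003,0.045],[0,0.005,0,0,0,0,0.045],[0,0,0,0,0,0,0.045]]}}

```text
clock: 32.0
position: [573.8, 338.1, -18.8]
ee_rot: [-0.568, 0.421, -0.422, 0.568]
contact_force: [-0.4, -0.6, -2.1]
gripper_width: 56.6
```

Emit:
{"api": "play_rows", "payload": {"series": [[0,0.003,0,0,0,0,0.045],[0,0.002,0,0,0,0,0.045]]}}

```text
clock: 32.2
position: [574.4, 338.5, -20.0]
ee_rot: [-0.568, 0.42, -0.422, 0.569]
contact_force: [-4.3, -2.9, 7.6]
gripper_width: 56.5
```

Emit:
{"api": "play_rows", "payload": {"series": [[0,-0.0005,0,0,0,0,0.06],[0,0,0,0,0,0,0.07],[0,-0.01,0,0,0,0,0.08],[0,-0.025,0,0,0,0,0.085],[0,-0.035,0,0,0,0,0.085],[-0.015,-0.035,-0.02,0,0,0,0.085],[-0.03,0,-0.035,0,0,0,0.085],[-0.03,0,-0.035,0,0,0,0.085],[-0.03,0,-0.035,0,0,0,0.085],[-0.03,0,-0.035,0,0,0,0.085]]}}

```text
clock: 33.2
position: [385.4, 425.0, 96.0]
ee_rot: [-0.56, 0.421, -0.425, 0.572]
contact_force: [0.1, 0.2, 0.5]
gripper_width: 84.8
```

Emit:
{"api": "play_rows", "payload": {"series": [[-0.04,0,-0.025,0,0,0,0.085],[-0.04,0,-0.025,0,0,0,0.085],[-0.04,0,-0.02,0,0,0,0.085],[-0.04,0,-0.01,0,0,0,0.085],[0,0,0,0,0,0,0.085],[0,0,0,0,0,0,0.085]]}}

```text
clock: 33.8
position: [253.2, 564.6, 103.0]
ee_rot: [-0.558, 0.42, -0.421, 0.578]
contact_force: [-0.3, -0.5, 0.1]
gripper_width: 85.1
```

Run:
```python
from h import *
g=get_image("top");s=get_image("scene")
a=cv2.resize(np.clip(g["color"][140:270,110:390,::-1]*1.6,0,255).astype(np.uint8),(800,371),interpolation=cv2.INTER_CUBIC)
def c(p,h=20,w=27):
    u,v=pix(s,p).round().astype(int);print(u-w,v-h);return cv2.resize(np.clip(s["color"][v-h:v+h,u-w:u+w,::-1]*1.4,0,255).astype(np.uint8),(266,197),interpolation=cv2.INTER_CUBIC)
b=np.hstack([c((573,337,20),28,38),c((462,171,20)),c((679,-15,20))])
cv2.imwrite("pics/fin.png",np.vstack([a[:,:798],b]));print(read_state()["position"])
```

```text
298 132
248 148
259 221
[254.09331009 563.89758179 102.98512021]
```

View pics/fin.png

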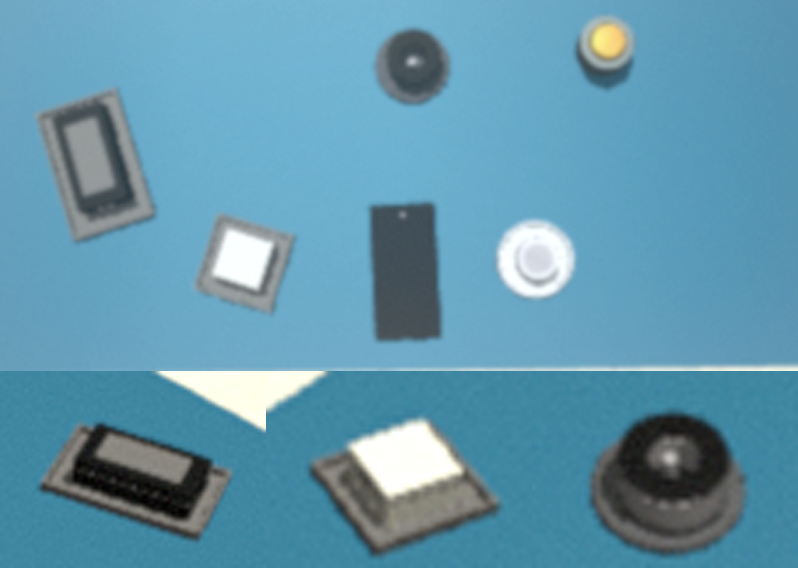

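Everything sits in its place and appears flat. Top crop: case top centre about (93,154) in tray (96,165), box (245,260) in tray (245,264), tin (538,257) in dish (536,259), reel about (414,60) on stand (412,66). Handset and cleaner appear where they were. Offsets next.

Run:
```python
from h import *
g=get_image("top");k=800/280
f=lambda p,z:world(g,*(np.array(p)/k+[110,140]),z)[:2]
for n,a,za,b,zb in(("case",(93,154),36,(96,165),10),("box",(245,260),34,(245,264),10),("tin",(538,257),30,(536,259),10),("reel",(414,60),38,(412,66),6)):
    d=f(a,za)-f(b,zb);print(n,d.round(1),np.hypot(*d).round(1))
print("cleaner",f((608,41),50),"handset",f((406,272),9))
i=cv2.imread("pics/top0.png").astype(int);d=abs(i-g["color"][:,:,::-1]).sum(2)
for n,p in(("cleaner",(608,45)),("handset",(406,272))):
    u,v=(np.array(p)/k+[110,140]).astype(int);h=13 if n=="cleaner" else 26;print(n,"max diff",d[v-h:v+h,u-13:u+13].max(), "mean",d[v-h:v+h,u-13:u+13].mean())
```

```text
case [ 9.  -3.1] 9.5
box [ 3.3 -3.2] 4.6
tin [ 1.3 -0.4] 1.3
reel [ 0.4 -2.4] 2.4
cleaner [ 690.50081004 -228.92530792] handset [444.36852462  -5.93719809]
cleaner max diff 6 mean 1.378698224852071
handset max diff 7 mean 1.5636094674556213
```

```bash
python3 -c "
from bench import *
print(job_done())"
```

```text
the job is handed in; nothing more can be done
None
```

The pile is taken apart and all four things are in their places. I handed the job in at about 34 s, with the arm clear of everything.

I set each thing down until the wrist force showed contact. Each time that came at the height I had worked out beforehand. The last check, from the top camera, gave these distances from the centre of each place:

| Thing | Offset | Limit |
|---|---|---|
| Flux tin in the dish | 1.3 mm | 17 mm |
| Solder reel over the pin | 2.4 mm | 13 mm |
| Parts box in the square tray | 4.6 mm | 19 mm |
| Bit case in the long tray | 9.5 mm | 22 mm |

- **Flatness:** all four look flat in the pictures. I judged that by eye and from the set-down heights, and did not measure the angles.
- **Bystanders:** the image around the handset and the tip cleaner is the same as at the start, within noise.

Three things disagreed along the way:

- **Finger height:** the fingertips sat about 30 mm higher than the reported tool position suggested. My first three closes missed the tin, though nothing moved, and I then worked from the observed grip height.
- **Cameras:** the two cameras differ by 5–10 mm in x.
- **Gripper reading:** it shows 1.5 to 3 mm less than the known widths.

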